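Set the edge burnisher's speed and start it

TASK

Push the red pointer of the machine's speed selector clockwise, click by click, from where it stands to the blue mark (the fourth speed, four clicks after the round white off mark) without running on to the next speed; push it from one side and never take it between the fingers. With the selector resting on blue, press the green start button all the way in and let it come back up. Leave the red stop button and everything loose where it is.

Things in the scene. Friction and masses are not known exactly. Their poses are not given: they have to be found in the camera images.
- machine: Fixed grey edge-burnishing machine standing on the table: console box 250 (x) x 270 (y) x 70 mm high; on its +y side a green motor with a wooden spindle reaching to y = +345 mm, top 105 mm high. Origin: centre of the console's underside; x points away from the operator's side, y to the left of someone looking along x, z up. The selector's axis is at x = +30, y = 0 mm. The two buttons stand at x = -80, y = +75 and -75 mm (either may be left), the wax puck between them.
- selector_axis (a point): The selector's vertical axis of rotation at the console's top face (70 mm above the table); same axes as the machine. Marks lie round it at 67 to 89 mm radius, 30 degrees apart clockwise seen from above: round white off mark at the machine's +y (position 0), three white bars (1 to 3; the third at +x), a wider blue bar (4), two orange bars (5, 6; the last at -y). All lie flush, not solid.
- pointer (a point): Point on the middle of the top of the red pointer bar, 45 mm out from the selector's axis and 36 mm above the console's top face. Its x points outwards along the bar, z up. The bar is 12 mm thick (y), from 8 mm behind the axis to 62 mm out, its underside 4 mm and its top 36 mm above the console; it stands on a black disc of 34 mm radius whose top is 9 mm above the console. The bar has a white line on top at its outer end.
- selector (a joint): Turn of the selector, rad: 0 with the pointer on the off mark (machine's +y), growing clockwise seen from above, 0.5236 a click, 2.094 at the blue mark, 3.142 at the last. It starts at position 0, 1 or 2. Sprung detents: about 2 to 4 N at 45 mm radius to leave a click; past half-way it snaps forward to the next by itself and stays there when let go.
- start_top (a point): Centre of the top of the green start button's cap (cap 32 mm across, on a black housing on the console); z up. Pressed straight down.
- start (a joint): Travel of the green start button, m: 0 up, 0.006 fully down (about 5 N); springs back.
- stop_top (a point): Centre of the top of the red stop button's cap, same size; not to be pressed.
- stop (a joint): Travel of the red stop button, m.
- wax_c (a point): Centre of the loose yellow wax puck, 34 mm across, 22 mm high, lying on the console between the buttons; leave alone.
- jar_c (a point): Centre of the loose red jar with white cap, 60 mm across, 85 mm high, on the table; leave alone.
- mallet_c (a point): Centre of the yellow head (60 mm across, 110 mm long along y) of a loose mallet lying on the table, its wooden handle reaching 250 mm to its -x; leave alone.
- stamp_c (a point): Centre of a loose steel stamp rod, 111 mm long (x), 9 mm thick, lying on the table before the console; leave alone.
- slicker_c (a point): Centre of a loose turned wooden slicker, 40 mm across, 95 mm high, standing before the motor; leave alone.

How it is judged:
By the outcome, as a careful person would: the job done as asked, in the order asked, and still so for the second after the job is handed in, with the robot touching nothing.
It also fails if it takes over 48 s, if anything falls off the work surface, if the arm or the gripper's body presses on something with over 40 N, if the wrist force passes 120 N, or if a joint passes its speed limit or range.

ROBOT

A 7-joint arm with a two-finger parallel gripper is mounted at the origin on the work surface. World frame = base frame: x ahead of the robot, y to its left, z up, the work surface at z = 0. Lengths are in m, angles in rad, forces in N, time in s.
With the tool pointing down it reaches from about 0.4 to 0.85 m from the base axis. Payload 10.4 kg.
Tool frame: the origin (TCP) lies midway between the tips of the shut fingers; the grasp point (between the pads) lies 19 mm behind it; z points along the fingers, y is the line along which they close (so a half turn about z gives the same grasp; the last joint's range is limited). The gripper opens to 87 mm and grips with 3 to 60 N. Pads are 19 mm wide; open, the fingers measure 117 mm over their backs; the gripper's body (75 mm by 190 mm) begins 51 mm behind the grasp point.
Start: joints at [-1.155, 0.332, -0.065, 1.46, 0.022, 1.35, -0.088], TCP at [0.266, 0.566, 0.223] pointing down, gripper open.
Joint ranges: [-2.6, 2.6], [-0.5, 2.12], [-1.47, 1.34], [0.16, 2.42], [-1.27, 4.41], [0.06, 2.06], [-2.6, 2.6]. Speed limits (rad/s): [2.22, 2.22, 2.79, 2.79, 3.14, 3.14, 3.14].

INTERFACE

Orientations are given as a unit quaternion [x, y, z, w].
In Python, from bench import sensors, eyes, order gives the robot as it stands.
- The arm moves only by the tool arm_command, never from a script. Its argument "steps" is a list of rows, each an object with "rot": the turn, a rotation vector about the world's x, y, z in degrees, a list of three; "slide": the shift along the world's x, y, z in m, a list of three; "grip": the opening, from 0 (shut) to 1 (fully open). A call has exactly 8 rows; each row shifts and turns the commanded pose from where the row before left it; what a row does not reach is not made up. A row lasts 1/8 s, in which the tool goes at most 62.5 mm and 10.7 degrees, less where a joint would pass 70% of its speed; a pose out of reach is approached as far as the arm can. A call with a gripper value outside its range is refused whole. The fingers move at their own pace and stop on an object; "newtons" is the grip in N (left out, the last holds). Time passes only in rows, so rows that do not move let the fingers close, or fill a call up. It gives the time, the measured TCP pose, the force, the opening and the grip force at its end, in the units of the state.
- sensors.read_state(): the state, without advancing time (a new reading comes with each control period).
- eyes.camera(name): name is "scene" or "top" or "wrist"; returns a dict with "pixels" (480x640x3 uint8, red, green, blue), "intrinsics" (3x3 intrinsics, pixels), "pose" (4x4, takes a point from camera to world coordinates). Camera axes: x right, y down, z forward; pixel columns grow to the right and rows downward; lengths in m; the calibration is good to about 2 mm. A picture is of the moment at which its call begins. There is no depth.
- order.close_job(): hands the job in; it is judged then, once.
Trained networks look in a picture, given as the dict that the camera call returned (one of the last four; its "shot" number tells which), for a name from the list of things; names that differ only in an ending like _2 or _b are one class to them, and where a whole thing is asked for, a point or a joint stands for the part that bears it (a point fixed in the world has none). Each returns a list of dicts, best first, with "conf" (0 to 1); they miss things now and then, are a little off and sometimes report something else, mostly with a low value. They report only what shows in the picture. A call takes as long as a camera call.
- eyes.look_for(name, picture): "bbox" ([left, top, right, bottom] in pixels, round what is visible of it).
The state is a dict: "time": time; "joint_positions": joint angles; "joint_vel": joint speeds; "joint_torque": joint torques, N m; "ee_pos": TCP position; "eef_rot": TCP orientation; "ft_force": force on the tool from outside, world axes, zero at the start; "torque": the same for the moment, N m; "width": finger opening in m; "grip_force": force on a finger pad.
Only numpy, scipy, OpenCV 4.12 (cv2) and the standard library are available. Lean on these libraries where they do the work, as an engineer would, in place of code of your own. Each camera call takes 0.05 s, during which the arm holds its last target. There are 200 camera calls.

## Working session

There is one attempt and no reset: what is moved stays moved. The work goes in short steps, Python scripts to look and compute and a tool call to move; the robot and the scene stay as the last step left them, time stands still between calls to the robot, and variables do not carry over. Pictures are saved under pics/ and viewed, at most 10 in all, crops included, and the job is handed in when it is done.

Besides the shell and the picture viewer there is one more tool, called as name(argument=value, ...) on one line, values as JSON. arm_command: Moves the arm, as the interface text tells. Its arguments: {"type":"object","properties":{"steps":{"type":"array","items":{"type":"object","properties":{"rot":{"type":"array","items":{"type":"number"}},"slide":{"type":"array","items":{"type":"number"}},"grip":{"type":"number"}}}},"newtons":{"type":"number"}},"required":["steps"]}

```bash
mkdir -p pics; cat > h.py <<'E'
from bench import sensors, eyes, order
import numpy as np, cv2
def shot(n,f=None):
    c=eyes.camera(n)
    if f: cv2.imwrite('pics/'+f,c['pixels'][:,:,::-1])
    return c
def ray(c,u,v,z):
    K=np.array(c['intrinsics']);P=np.array(c['pose'])
    d=P[:3,:3]@np.linalg.solve(K,[u,v,1.]);o=P[:3,3]
    return o+d*(z-o[2])/d[2]
def proj(c,p):
    K=np.array(c['intrinsics']);P=np.array(c['pose'])
    q=K@(P[:3,:3].T@(np.array(p)-P[:3,3]));return q[:2]/q[2]
E
python3 - <<'E'
from h import *
c=shot('top','top1.png')
for n in ['machine','selector','pointer','start_top','stop_top','wax_c','jar_c','slicker_c']:
    r=eyes.look_for(n,c)[:2]
    print(n,[(np.round(a['bbox']),round(a['conf'],2)) for a in r])
print(c['pose'],sensors.read_state())
E
```

```text
machine [(array([122., 139., 402., 330.]), 0.73), (array([275., 187., 327., 226.]), 0.58)]
selector [(array([274., 187., 330., 227.]), 0.96)]
pointer [(array([275., 186., 329., 226.]), 0.68), (array([315., 262., 332., 284.]), 0.34)]
start_top [(array([274., 272., 292., 287.]), 0.65)]
stop_top [(array([441., 174., 518., 333.]), 0.73), (array([357., 247., 377., 263.]), 0.56)]
wax_c [(array([315., 263., 334., 281.]), 0.6)]
jar_c [(array([401., 208., 434., 245.]), 0.98)]
slicker_c [(array([203., 325., 234., 353.]), 0.78), (array([118., 142., 403., 329.]), 0.5)]
[[ 0.01260796 -0.99012403  0.1396261   0.39928968]
 [-0.99941109 -0.00802131  0.03336367 -0.01925127]
 [-0.03191419 -0.13996452 -0.98964207  0.92407513]
 [ 0.          0.          0.          1.        ]] {'time': 0.45, 'joint_positions': array([-1.15460488,  0.33227527, -0.06470304,  1.46011829,  0.0216059 ,
        1.34989654, -0.08847837]), 'joint_vel': array([ 4.78378091e-04,  1.45925075e-03, -9.42025863e-04, -1.29739389e-03,
       -2.46974036e-03, -1.33266785e-04,  6.61896425e-05]), 'joint_torque': array([-8.86600938e-04, -6.22452950e+01,  2.44208530e-02, -3.89759874e+01,
       -6.10009488e-02,  3.28008179e-02,  4.34279275e-05]), 'ee_pos': array([0.26551762, 0.56580943, 0.22251976]), 'eef_rot': array([ 2.17625513e-01,  9.76032344e-01, -2.71470165e-07, -5.99846334e-06]), 'ft_force': array([1.26019193, 0.22185185, 0.04211234]), 'torque': array([-0.00968551, -0.00374712,  0.03048432]), 'grip_force': 0.0, 'width': 0.08694457589114923}
```

```bash
python3 - <<'E'
from h import *
im=cv2.imread('pics/top1.png')[120:370,110:450]
cv2.imwrite('pics/top1c.png',cv2.resize(im,None,fx=2.35,fy=2.35,interpolation=cv2.INTER_CUBIC))
E
```

```text
(no output)
```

View pics/top1c.png

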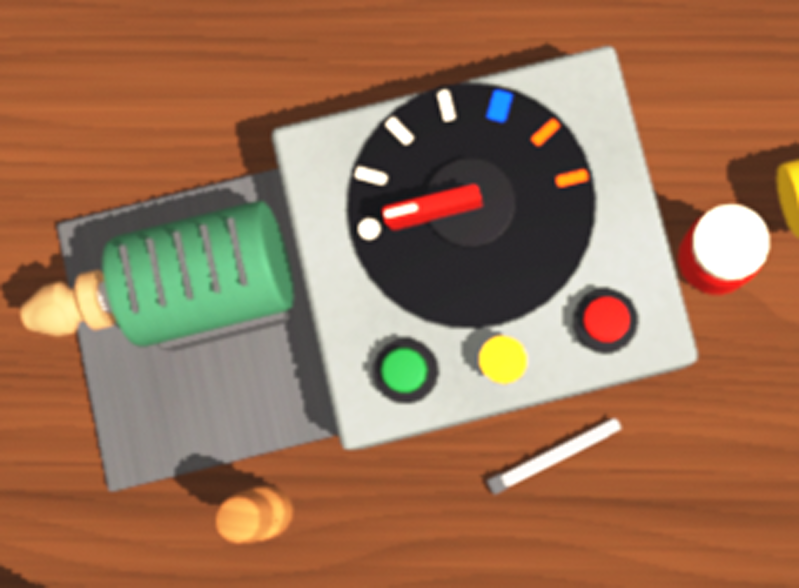

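The picture shows the pointer (crop tip 385,217) at the off mark (369,229), with blue at (500,105) and green at (404,370) on the left. I'll fit the machine pose from the seven marks.

```bash
cat >> h.py <<'E'
def fit(c,uv):
    W=np.array([ray(c,u,v,.07)[:2] for u,v in uv])
    a=np.pi/2-np.arange(7)*np.pi/6; M=np.c_[np.cos(a),np.sin(a)]*.078
    Mc=M-M.mean(0);Wc=W-W.mean(0)
    th=np.arctan2((Mc[:,0]*Wc[:,1]-Mc[:,1]*Wc[:,0]).sum(),(Mc*Wc).sum())
    R=np.array([[np.cos(th),-np.sin(th)],[np.sin(th),np.cos(th)]])
    t=W.mean(0)-R@M.mean(0); return th,R,t,W-(M@R.T+t)
E
python3 - <<'E'
from h import *
c=eyes.camera('top')
f=lambda x,y:(110+x/2.35,120+y/2.35)
th,R,t,res=fit(c,[f(*p) for p in [(369,229),(371,175),(399,130),(446,105),(500,105),(545,131),(572,178)]])
print(np.degrees(th),t,np.round(res*1e3,1))
print('start',R@[-.11,.075]+t,'stop',R@[-.11,-.075]+t)
for z in (.08,.09,.1): print(z,ray(c,*f(404,370),z), ray(c,*f(607,319),z))
b=ray(c,*f(385,217),.106),ray(c,*f(481,195),.106);print(b, np.degrees(np.arctan2(*(b[0]-b[1])[[1,0]]))-np.degrees(th))
E
```

```text
14.70420871191139 [0.56932847 0.03918682] [[-0.5  0.1]
 [ 0.3  0. ]
 [ 0.2  0.2]
 [-0.2  0.1]
 [ 0.2 -0.4]
 [ 0.5  0.3]
 [-0.4 -0.2]]
start [0.4438939  0.08380931] stop [ 0.48196825 -0.06127805]
0.08 [0.44373462 0.08463206 0.08      ] [ 0.48223054 -0.06212113  0.08      ]
0.09 [0.44320807 0.08340132 0.09      ] [ 0.48124792 -0.06161324  0.09      ]
0.1 [0.44268152 0.08217059 0.1       ] [ 0.48026529 -0.06110535  0.1       ]
(array([0.55147548, 0.09784511, 0.106     ]), array([0.56793857, 0.02928596, 0.106     ])) 88.79855053754075
```

arm_command(steps=[{"slide": [0.033,-0.0612,0],"rot": [0,0,5],"grip": 0},{"slide": [0.033,-0.0612,0],"rot": [0,0,5],"grip": 0},{"slide": [0.033,-0.0612,0],"rot": [0,0,5],"grip": 0},{"slide": [0.033,-0.0612,0],"rot": [0,0,5],"grip": 0},{"slide": [0.033,-0.0612,0],"rot": [0,0,5],"grip": 0},{"slide": [0.033,-0.0612,0],"rot": [0,0,5],"grip": 0},{"slide": [0.033,-0.0612,0],"rot": [0,0,5],"grip": 0},{"slide": [0.033,-0.0612,0],"rot": [0,0,5],"grip": 0}], newtons=10)

```text
time: 1.5
ee_pos: [0.5036, 0.1239, 0.223]
eef_rot: [-0.131, 0.991, 0.0, 0.0]
ft_force: [1.3, 1.5, -0.6]
width: 0.0148
grip_force: 0.0
```

arm_command(steps=[{"grip": 0},{"grip": 0},{"grip": 0},{"grip": 0},{"grip": 0},{"grip": 0},{"grip": 0},{"grip": 0}])

```text
schema error: expected keys rot, slide, grip
```

```bash
python3 - <<'E'
from h import *
c=shot('wrist','w1.png');s=sensors.read_state();print(s['ee_pos'],s['eef_rot'],s['width'],s['joint_positions'],s['ft_force'])
E
```

```text
[0.50686314 0.11473903 0.22309607] [-0.12945115  0.99158392 -0.00160715  0.00106962] 0.010944687130125691 [-0.55588024  0.09191079  0.25976804  1.75157217 -0.0208115   1.29965847
  1.53880776] [ 0.68689923 -8.16035237  0.80752023]
```

View pics/w1.png

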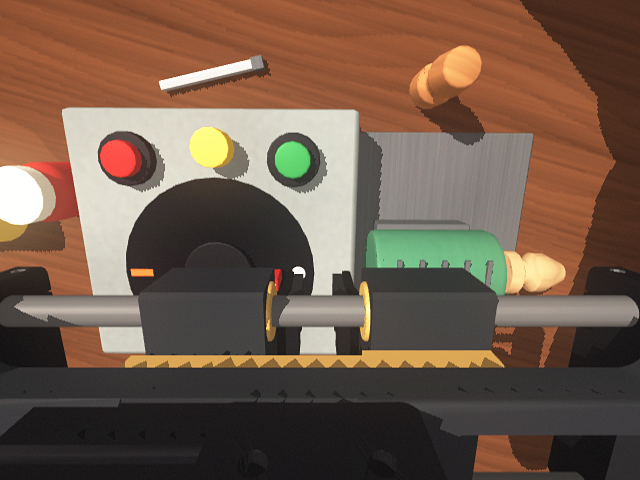

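The wrist view shows the console upside down, with stop at (120,158), wax at (210,147), green at (292,160) and off mark at (298,272). The fingers are still closing. I'll let them settle.

arm_command(steps=[{"slide": [0,0,0],"rot": [0,0,0],"grip": 0},{"slide": [0,0,0],"rot": [0,0,0],"grip": 0},{"slide": [0,0,0],"rot": [0,0,0],"grip": 0},{"slide": [0,0,0],"rot": [0,0,0],"grip": 0},{"slide": [0,0,0],"rot": [0,0,0],"grip": 0},{"slide": [0,0,0],"rot": [0,0,0],"grip": 0},{"slide": [0,0,0],"rot": [0,0,0],"grip": 0},{"slide": [0,0,0],"rot": [0,0,0],"grip": 0}])

```text
time: 2.55
ee_pos: [0.5028, 0.1257, 0.2226]
eef_rot: [-0.129, 0.992, 0.0, -0.0]
ft_force: [0.2, 0.5, -0.8]
width: 0.0007
grip_force: 0.0
```

```bash
cat >> h.py <<'E'
T=np.array([.5693,.0392]); PH=104.7
def pose(turn,r=.046,off=.0155):
    a=np.radians(PH-turn); er=np.array([np.cos(a),np.sin(a)]); et=np.array([-er[1],er[0]])
    return T+r*er+off*et
E
python3 - <<'E'
from h import *
s=sensors.read_state();print(s['ee_pos'],s['eef_rot'],s['width'],s['ft_force'])
q=s['eef_rot'];print('tool y deg',np.degrees(2*np.arctan2(q[1],q[0]))-90)
print('start',pose(0,off=.030))
for k in range(0,5):
  b=[0,-15.,0][0]
for tn in range(-20,121,10): print(tn,np.round(pose(tn)*1e3,1))
E
```

```text
[0.50283389 0.12569814 0.2225731 ] [-1.29288066e-01  9.91607077e-01  3.40881366e-05 -1.93980689e-05] 0.0007397954252044924 [ 0.16815471  0.54261253 -0.78834871]
tool y deg 104.85690860672446
start [0.5286091  0.07608158]
-20 [530.4  68.2]
-10 [536.   74.5]
0 [542.6  79.8]
10 [550.1  83.8]
20 [558.1  86.4]
30 [566.5  87.7]
40 [574.9  87.4]
50 [583.2  85.7]
60 [591.1  82.6]
70 [598.3  78.1]
80 [604.6  72.5]
90 [609.9  65.9]
100 [613.9  58.4]
110 [616.5  50.4]
120 [617.8  42. ]
```

arm_command(steps=[{"slide": [0.013,-0.025,0],"rot": [0,0,0],"grip": 0},{"slide": [0.013,-0.025,0],"rot": [0,0,0],"grip": 0},{"slide": [0,0,-0.03],"rot": [0,0,0],"grip": 0},{"slide": [0,0,-0.03],"rot": [0,0,0],"grip": 0},{"slide": [0,0,-0.03],"rot": [0,0,0],"grip": 0},{"slide": [0,0,-0.03],"rot": [0,0,0],"grip": 0},{"slide": [0,0,-0.016],"rot": [0,0,0],"grip": 0},{"slide": [0,0,0],"rot": [0,0,0],"grip": 0}])

```text
time: 3.55
ee_pos: [0.5284, 0.0756, 0.086]
eef_rot: [-0.129, 0.992, -0.0, -0.001]
ft_force: [-0.2, -0.4, -0.3]
width: 0.0006
grip_force: 0.0
```

```bash
python3 - <<'E'
from h import *
c=shot('scene','s1.png');s=sensors.read_state();print(s['ee_pos'],s['eef_rot'],s['ft_force'])
t=shot('top');cv2.imwrite('pics/t2.png',cv2.resize(t['pixels'][150:300,220:420,::-1],None,fx=3,fy=3))
E
```

```text
[0.52905086 0.07571534 0.08698444] [-1.29263897e-01  9.91610228e-01 -1.06181383e-05  2.14243215e-06] [ 0.18228466 -0.31496932  0.15901212]
```

View pics/s1.png

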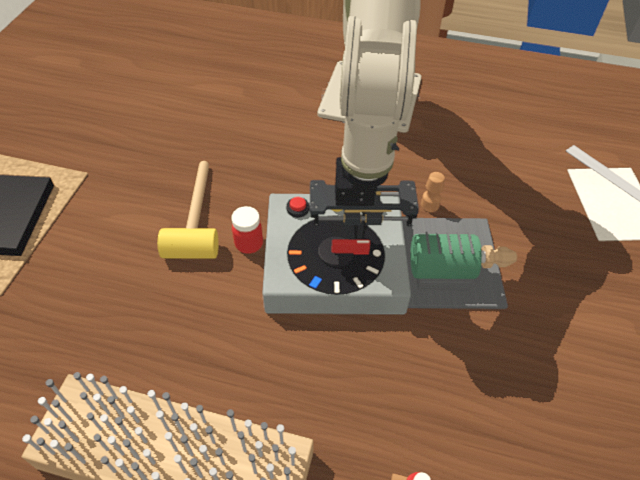

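The pointer (350,247) is on the off mark, and the shut fingers stand on its operator side, clear of it. First click.

arm_command(steps=[{"slide": [0.0068,0.002,0],"rot": [0,0,0],"grip": 0},{"slide": [0.0068,0.002,0],"rot": [0,0,0],"grip": 0},{"slide": [0.0038,0.0022,0],"rot": [0,0,-5],"grip": 0},{"slide": [0.0037,0.0018,0],"rot": [0,0,-5],"grip": 0},{"slide": [0.004,0.0015,0],"rot": [0,0,-5],"grip": 0},{"slide": [0.004,0.0011,0],"rot": [0,0,-5],"grip": 0},{"slide": [0,0,0],"rot": [0,0,0],"grip": 0},{"slide": [0,0,0],"rot": [0,0,0],"grip": 0}])

```text
time: 4.65
ee_pos: [0.5586, 0.0864, 0.0869]
eef_rot: [0.044, 0.999, 0.0, 0.001]
ft_force: [0.1, 0.1, -0.4]
width: 0.0008
grip_force: 0.0
```

```bash
cat >> h.py <<'E'
def red(c):
    p=c['pixels'].astype(int); h=cv2.cvtColor(c['pixels'],cv2.COLOR_RGB2HSV)
    m=((h[...,0]<8)|(h[...,0]>172))&(h[...,1]>170)&(h[...,2]>90)
    pts=[]
    for v,u in np.argwhere(m):
        w=ray(c,u,v,.106)[:2]
        if np.linalg.norm(w-T)<.072: pts.append(w)
    pts=np.array(pts)
    if len(pts)<20: return len(pts)
    d=pts.mean(0)-T; return len(pts),PH-np.degrees(np.arctan2(d[1],d[0])),np.linalg.norm(d)
E
python3 - <<'E'
from h import *
s=sensors.read_state();print(s['ee_pos'],s['ft_force'])
for n in('scene','top'): print(n,red(shot(n,n+'3.png')))
E
```

```text
[0.55855758 0.08635162 0.08686483] [ 0.10760598  0.09494609 -0.35308923]
scene (445, np.float64(49.56295709012109), np.float64(0.035415009297357136))
top 19
```

```bash
python3 - <<'E'
from h import *
im=cv2.imread('pics/scene3.png')[170:330,240:440]
cv2.imwrite('pics/s3c.png',cv2.resize(im,None,fx=3.5,fy=3.5,interpolation=cv2.INTER_CUBIC))
E
```

```text
(no output)
```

View pics/s3c.png

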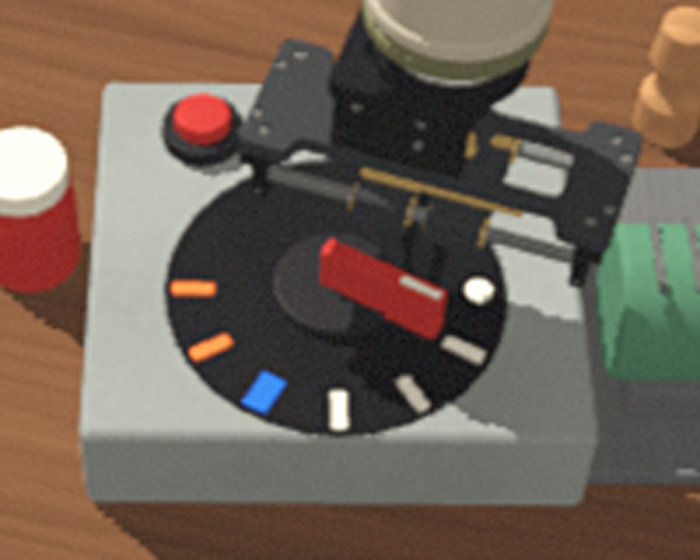

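The pointer (crop 385,290) now points at the first bar (463,348), one click done, with the fingers clear behind it. Second click.

arm_command(steps=[{"slide": [0.0042,0.0009,0],"rot": [0,0,-5],"grip": 0},{"slide": [0.0042,0.0004,0],"rot": [0,0,-5],"grip": 0},{"slide": [0.0042,0,0],"rot": [0,0,-5],"grip": 0},{"slide": [0.0042,-0.0003,0],"rot": [0,0,-5],"grip": 0},{"slide": [0.0042,-0.0006,0],"rot": [0,0,-5],"grip": 0},{"slide": [0.0041,-0.0011,0],"rot": [0,0,-5],"grip": 0},{"slide": [0,0,0],"rot": [0,0,0],"grip": 0},{"slide": [0,0,0],"rot": [0,0,0],"grip": 0}])

```text
time: 5.75
ee_pos: [0.5832, 0.0855, 0.0867]
eef_rot: [0.301, 0.954, 0.0, 0.0]
ft_force: [0.7, -1.3, 0.5]
width: 0.0007
grip_force: 0.0
```

```bash
python3 - <<'E'
from h import *
s=sensors.read_state();print(s['ee_pos'],s['ft_force'])
print(red(shot('scene','s4.png')))
E
```

```text
[0.58318399 0.08546347 0.08668919] [ 0.74314893 -1.2922905   0.48115785]
(324, np.float64(70.44043032916576), np.float64(0.034957060802434034))
```

arm_command(steps=[{"slide": [0.004,-0.0013,0],"rot": [0,0,-5],"grip": 0},{"slide": [0.0039,-0.0018,0],"rot": [0,0,-5],"grip": 0},{"slide": [0.0037,-0.0021,0],"rot": [0,0,-5],"grip": 0},{"slide": [0.0035,-0.0024,0],"rot": [0,0,-5],"grip": 0},{"slide": [0.0033,-0.0027,0],"rot": [0,0,-5],"grip": 0},{"slide": [0.003,-0.0029,0],"rot": [0,0,-5],"grip": 0},{"slide": [0,0,0],"rot": [0,0,0],"grip": 0},{"slide": [0,0,0],"rot": [0,0,0],"grip": 0}])

```text
time: 6.8
ee_pos: [0.6047, 0.0718, 0.0867]
eef_rot: [0.538, 0.843, 0.0, 0.0]
ft_force: [1.1, -0.1, 0.2]
width: 0.0007
grip_force: 0.0
```

```bash
python3 - <<'E'
from h import *
s=sensors.read_state();print(s['ee_pos'],s['ft_force'])
print(red(shot('scene','s5.png')))
a=cv2.imread('pics/s4.png')[170:330,240:440];b=cv2.imread('pics/s5.png')[170:330,240:440]
cv2.imwrite('pics/s5c.png',cv2.resize(np.hstack([a,b]),None,fx=2,fy=2,interpolation=cv2.INTER_CUBIC))
E
```

```text
[0.60468042 0.07179256 0.08673133] [ 1.14723742 -0.11630178  0.20397006]
(40, np.float64(92.22819831515193), np.float64(0.05998798318010648))
```

View pics/s5c.png

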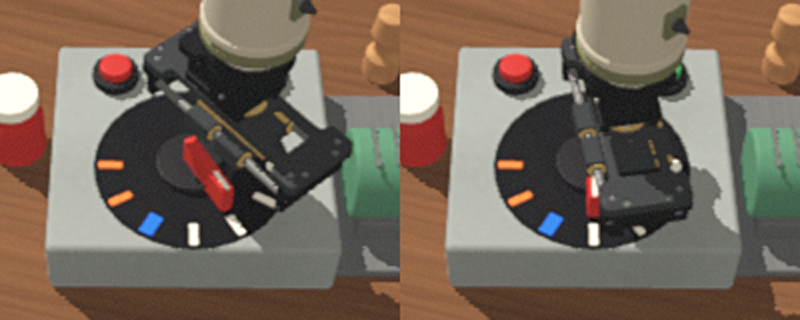

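Left half: pointer on the second bar. Right half: on the third bar (594,200–235), fingers behind it. Fourth and last click, stopping short of blue.

arm_command(steps=[{"slide": [0.0028,-0.0031,0],"rot": [0,0,-5],"grip": 0},{"slide": [0.0025,-0.0035,0],"rot": [0,0,-5],"grip": 0},{"slide": [0.0022,-0.0036,0],"rot": [0,0,-5],"grip": 0},{"slide": [0.0018,-0.0039,0],"rot": [0,0,-5],"grip": 0},{"slide": [0.0015,-0.004,0],"rot": [0,0,-5],"grip": 0},{"slide": [0.0011,-0.004,0],"rot": [0,0,-5],"grip": 0},{"slide": [0,0,0],"rot": [0,0,0],"grip": 0},{"slide": [0,0,0],"rot": [0,0,0],"grip": 0}])

```text
time: 7.85
ee_pos: [0.6159, 0.056, 0.0866]
eef_rot: [0.736, 0.677, 0.001, -0.002]
ft_force: [0.7, -1.0, 0.5]
width: 0.0005
grip_force: 0.0
```

```bash
python3 - <<'E'
from h import *
s=sensors.read_state();print(s['ee_pos'],s['ft_force'])
print(red(shot('scene','s6.png')))
E
```

```text
[0.61593062 0.05595298 0.08655312] [ 0.66007192 -1.02969497  0.46505799]
1
```

```bash
python3 - <<'E'
from h import *
for n in('scene','top'):
  c=shot(n,n+'7.png');s=sensors.read_state();print(s['ee_pos'],s['ft_force'],s['eef_rot'],s['joint_positions'],s['joint_vel'])
a=cv2.imread('pics/scene7.png')[170:330,240:440];b=cv2.imread('pics/top7.png')[140:300,230:430]
cv2.imwrite('pics/s7c.png',cv2.resize(np.hstack([a,b]),None,fx=2,fy=2,interpolation=cv2.INTER_CUBIC))
E
```

```text
[0.61642783 0.05070818 0.08671291] [ 0.54303612 -1.32179207 -0.90732961] [7.37455596e-01 6.75395576e-01 2.06276411e-04 1.34710239e-04] [-0.64210458  0.48292081  0.62994705  1.66369222 -0.31252584  1.0970774
 -0.01036737] [ 0.01440261  0.00235326  0.02702163  0.00363534  0.00722841 -0.00248111
 -0.0044046 ]
[0.61645575 0.04970396 0.08671803] [-0.43994998 -0.06826363  0.85633751] [7.37973730e-01 6.74829339e-01 1.29126067e-05 3.69731272e-04] [-0.64151568  0.48302411  0.63083879  1.66385603 -0.31230028  1.09703743
 -0.01058188] [ 0.00999904  0.00306101  0.01146735  0.00200514 -0.00111259  0.0007827
 -0.00400994]
```

View pics/s7c.png

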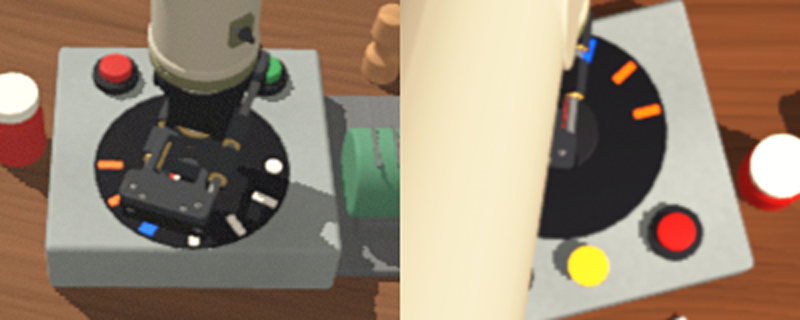

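Fingers have settled behind the pointer, which seems to point at blue (red at 570,110, blue at 588,50 in the top half). Back off and lift to check.

arm_command(steps=[{"slide": [0.001,0.008,0],"rot": [0,0,0],"grip": 0},{"slide": [0.001,0.008,0],"rot": [0,0,0],"grip": 0},{"slide": [0,0,0],"rot": [0,0,0],"grip": 0},{"slide": [0,0,0.03],"rot": [0,0,0],"grip": 0},{"slide": [0,0,0.03],"rot": [0,0,0],"grip": 0},{"slide": [-0.04,0.01,0.02],"rot": [0,0,0],"grip": 0},{"slide": [-0.05,0.005,0],"rot": [0,0,0],"grip": 0},{"slide": [-0.05,0.005,0],"rot": [0,0,0],"grip": 0}])

```text
time: 9.0
ee_pos: [0.4771, 0.0862, 0.1665]
eef_rot: [0.738, 0.675, 0.0, 0.0]
ft_force: [0.3, 0.0, 1.2]
width: 0.0006
grip_force: 0.0
```

```bash
python3 - <<'E'
from h import *
c=shot('scene','s8.png');c=shot('scene','s8.png');s=sensors.read_state();print(s['time'],s['ee_pos'],s['ft_force'])
print(red(c))
im=cv2.imread('pics/s8.png')[170:330,220:440]
cv2.imwrite('pics/s8c.png',cv2.resize(im,None,fx=3.5,fy=3.5,interpolation=cv2.INTER_CUBIC))
E
```

```text
9.1 [0.47420043 0.08677261 0.16617042] [ 0.5572195  -0.62169115 -0.74304631]
(295, np.float64(106.15017734082134), np.float64(0.0338600893734983))
```

View pics/s8c.png

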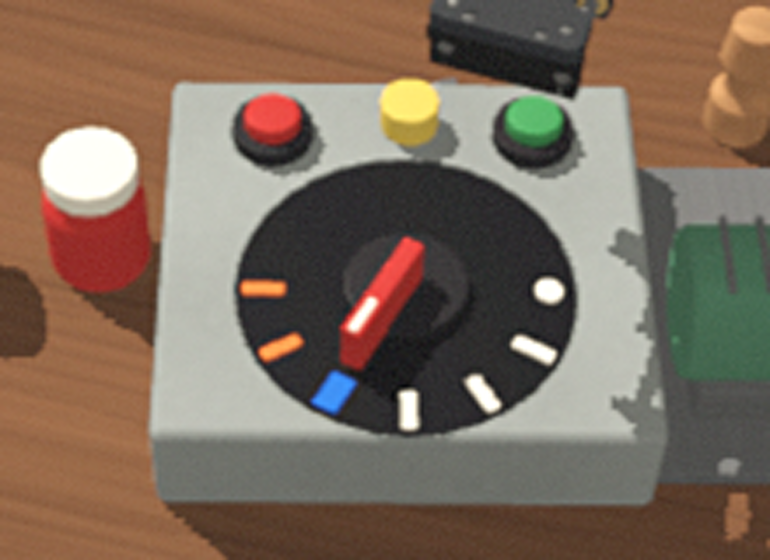

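The pointer is squarely on the blue mark (335,392), and the green button is visible at (533,121). I'll get its height from two views.

```bash
python3 - <<'E'
from h import *
c=shot('scene');c2=eyes.camera('wrist')
u,v=220+533/3.5,170+121/3.5
for z in(.08,.085,.09,.095,.1,.105): print(z,ray(c,u,v,z))
s=sensors.read_state();print(s['ee_pos'])
E
```

```text
0.08 [0.44154825 0.08665168 0.08      ]
0.085 [0.44599773 0.08708199 0.085     ]
0.09 [0.4504472  0.08751229 0.09      ]
0.095 [0.45489667 0.0879426  0.095     ]
0.1 [0.45934614 0.08837291 0.1       ]
0.105 [0.46379561 0.08880321 0.105     ]
[0.47819858 0.08671086 0.16708323]
```

arm_command(steps=[{"slide": [-0.0345,-0.002,0],"rot": [0,0,0],"grip": 0},{"slide": [0,0,0],"rot": [0,0,0],"grip": 0},{"slide": [0,0,-0.02],"rot": [0,0,0],"grip": 0},{"slide": [0,0,-0.02],"rot": [0,0,0],"grip": 0},{"slide": [0,0,-0.02],"rot": [0,0,0],"grip": 0},{"slide": [0,0,-0.007],"rot": [0,0,0],"grip": 0},{"slide": [0,0,0],"rot": [0,0,0],"grip": 0},{"slide": [0,0,0],"rot": [0,0,0],"grip": 0}])

```text
time: 10.2
ee_pos: [0.4446, 0.0844, 0.1003]
eef_rot: [0.738, 0.675, 0.001, 0.0]
ft_force: [-0.1, -0.4, 0.3]
width: 0.0004
grip_force: 0.0
```

```bash
python3 - <<'E'
from h import *
c=shot('scene','s9.png');s=sensors.read_state();print(s['ee_pos'],s['ft_force'])
im=cv2.imread('pics/s9.png')[170:270,300:440]
cv2.imwrite('pics/s9c.png',cv2.resize(im,None,fx=5,fy=5,interpolation=cv2.INTER_CUBIC))
E
```

```text
[0.44453338 0.08444521 0.1002924 ] [ 0.13977789 -0.86010275 -0.59644702]
```

View pics/s9c.png

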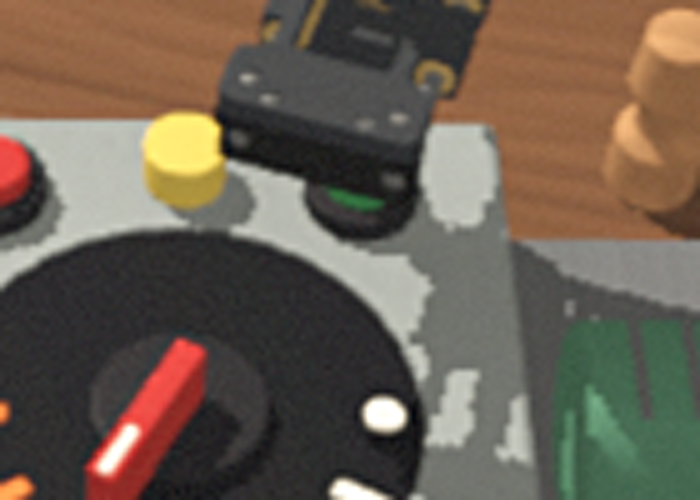

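The gripper is over the green button (355,195). The pointer is untouched and the wax is clear. Descend gently.

arm_command(steps=[{"slide": [0,0,-0.003],"rot": [0,0,0],"grip": 0},{"slide": [0,0,-0.003],"rot": [0,0,0],"grip": 0},{"slide": [0,0,-0.003],"rot": [0,0,0],"grip": 0},{"slide": [0,0,-0.002],"rot": [0,0,0],"grip": 0},{"slide": [0,0,-0.002],"rot": [0,0,0],"grip": 0},{"slide": [0,0,0],"rot": [0,0,0],"grip": 0},{"slide": [0,0,0],"rot": [0,0,0],"grip": 0},{"slide": [0,0,0],"rot": [0,0,0],"grip": 0}])

```text
time: 11.25
ee_pos: [0.4439, 0.0844, 0.0867]
eef_rot: [0.738, 0.675, 0.0, 0.0]
ft_force: [-0.7, -0.0, 5.4]
width: 0.0004
grip_force: 2.3
```

arm_command(steps=[{"slide": [0,0,-0.001],"rot": [0,0,0],"grip": 0},{"slide": [0,0,0],"rot": [0,0,0],"grip": 0},{"slide": [0,0,-0.001],"rot": [0,0,0],"grip": 0},{"slide": [0,0,0],"rot": [0,0,0],"grip": 0},{"slide": [0,0,-0.001],"rot": [0,0,0],"grip": 0},{"slide": [0,0,0],"rot": [0,0,0],"grip": 0},{"slide": [0,0,0],"rot": [0,0,0],"grip": 0},{"slide": [0,0,0],"rot": [0,0,0],"grip": 0}])

```text
time: 12.25
ee_pos: [0.4441, 0.0845, 0.0858]
eef_rot: [0.738, 0.675, 0.0, -0.001]
ft_force: [-15.8, -4.2, 41.9]
width: 0.0004
grip_force: 21.0
```

Bottomed out. I'll ease up and read the spring on the way to confirm full travel.

arm_command(steps=[{"slide": [0,0,0.002],"rot": [0,0,0],"grip": 0},{"slide": [0,0,0.001],"rot": [0,0,0],"grip": 0},{"slide": [0,0,0.001],"rot": [0,0,0],"grip": 0},{"slide": [0,0,0.001],"rot": [0,0,0],"grip": 0},{"slide": [0,0,0],"rot": [0,0,0],"grip": 0},{"slide": [0,0,0],"rot": [0,0,0],"grip": 0},{"slide": [0,0,0],"rot": [0,0,0],"grip": 0},{"slide": [0,0,0],"rot": [0,0,0],"grip": 0}])

```text
time: 13.25
ee_pos: [0.4439, 0.0844, 0.0886]
eef_rot: [0.738, 0.675, 0.0, 0.0]
ft_force: [-0.8, 2.0, 3.1]
width: 0.0008
grip_force: 1.8
```

arm_command(steps=[{"slide": [0,0,0.003],"rot": [0,0,0],"grip": 0},{"slide": [0,0,0.005],"rot": [0,0,0],"grip": 0},{"slide": [0,0,0.03],"rot": [0,0,0],"grip": 0},{"slide": [0,0,0.04],"rot": [0,0,0],"grip": 0},{"slide": [-0.02,0.03,0.03],"rot": [0,0,0],"grip": 0},{"slide": [-0.02,0.04,0.02],"rot": [0,0,0],"grip": 0},{"slide": [0,0,0],"rot": [0,0,0],"grip": 0},{"slide": [0,0,0],"rot": [0,0,0],"grip": 0}])

```text
time: 14.25
ee_pos: [0.4039, 0.1536, 0.2163]
eef_rot: [0.738, 0.675, -0.0, 0.0]
ft_force: [-0.3, 0.9, -0.6]
width: -0.0003
grip_force: 0.0
```

```bash
python3 - <<'E'
from h import *
c=shot('scene','s10.png');s=sensors.read_state();print(s['time'],s['ee_pos'],s['ft_force'],red(c))
im=cv2.imread('pics/s10.png')[150:330,150:480]
cv2.imwrite('pics/s10c.png',cv2.resize(im,None,fx=2.4,fy=2.4,interpolation=cv2.INTER_CUBIC))
E
```

```text
14.3 [0.40392622 0.15319505 0.21610248] [-0.69909264 -0.08393767 -0.55238296] (300, np.float64(105.81033658024091), np.float64(0.033795957729829816))
```

View pics/s10c.png

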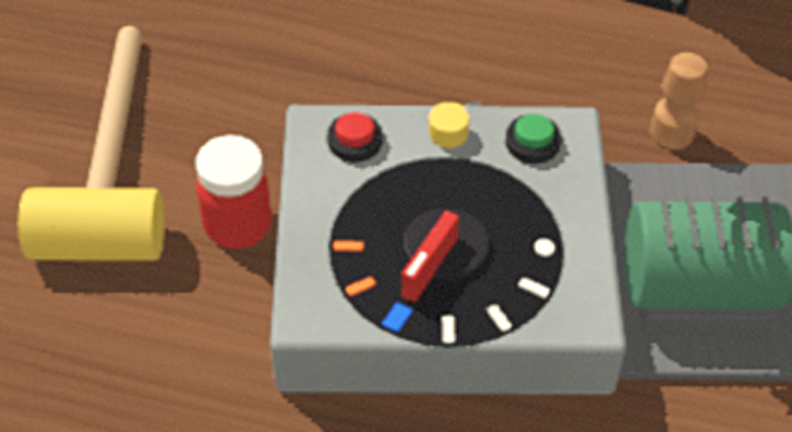

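The pointer is still on blue (398,316), the green button is back up (535,130), and the loose things in view are where they were. Handing in.

```bash
python3 -c "
from bench import order; print(order.close_job())"
```

```text
the job is handed in; nothing more can be done
None
```

The selector was pushed four clicks from off and rests on the blue mark. The green start button was then pressed to its stop (about 42 N at the fingertips) and came back up, and the job is handed in at about 14 s.

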